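# Flip the wrong stock tags on the spare-parts board

### The arm

A 7-joint arm with a two-finger parallel gripper is mounted at the origin on the work surface. World frame = base frame: x ahead of the robot, y to its left, z up, the work surface at z = 0. Lengths are in m, angles in rad, forces in N, time in s.
With the tool pointing down it reaches from about 0.4 to 0.925 m from the base axis. Payload 4.1 kg.
Tool frame: the origin (TCP) lies midway between the tips of the shut fingers; the grasp point (between the pads) lies 19 mm behind it; z points along the fingers, y is the line along which they close (so a half turn about z gives the same grasp; the last joint's range is limited). The gripper opens to 85 mm and grips with 20 to 120 N. Pads are 22 mm wide; open, the fingers measure 114 mm over their backs; the gripper's body (76 mm by 85 mm) begins 54 mm behind the grasp point. The pads swing forward as they close: fully open they stand 13 mm farther back than shut.
Start: joints at [-1.244, 0.398, 0.045, 1.537, -0.019, 1.207, -0.051], TCP at [0.268, 0.592, 0.231] pointing down, gripper open.
Joint ranges: [-2.82, 2.82], [-0.49, 2.23], [-1.37, 1.46], [0, 2.46], [-1.36, 4.5], [0.23, 2], [-2.94, 2.94]. Speed limits (rad/s): [2.57, 2.57, 3.14, 3.14, 3.14, 3.14, 3.14].

### API

Orientations are given as a rotation vector (axis times angle).
In Python, from station import arm, snapshot gives the robot as it stands. The module is installed in compiled form; this text tells all that it offers.
- The arm moves only by the tool servo_tool, never from a script. Its argument "plan" is a list of rows, each an object with "slide": the shift along the tool's x, y, z in units of 40 mm (1.0 is 40 mm), a list of three; "twist": the turn about the tool's z in units of 6 degrees (1.0 is 6 degrees); "jaw": the opening, from 0 (shut) to 1 (fully open). In form: [{"slide": [x, y, z], "twist": twist, "jaw": jaw}, ...]. A call has exactly 8 rows; each row shifts and turns the commanded pose from where the row before left it, along the tool's axes as they then stand; what a row does not reach is not made up. A row lasts 1/12 s, in which the tool goes at most 41.7 mm and 7.16 degrees, less where a joint would pass 70% of its speed; a pose out of reach is approached as far as the arm can. A call is refused whole if a number of a shift passes 1 or a number of a turn 1, either way. A call with a gripper value outside its range is refused whole. The fingers move at their own pace and stop on an object; "grip_force" is the grip in N (left out, the last holds). Time passes only in rows, so rows that do not move let the fingers close, or fill a call up. It gives the time, the measured TCP pose, the force, the opening and the grip force at its end, in the units of the state.
- arm.observe(): the state, without advancing time (a new reading comes with each control period).
- snapshot(name): name is "side" or "top" or "wrist"; returns a dict with "color" (480x640x3 uint8, red, green, blue), "range_z" (480x640 float32, m along the optical axis (not along the pixel's ray), 0 where there is no reading), "fx", "fy", "cx", "cy" (pixels), "k1" (the pictures are not rectified: a ray, as slopes to the right and down, at radius r is drawn at 1 + k1 r^2 times it, then the intrinsics apply), "rvec" (rotation vector, rad) and "tvec" (3), from world to camera coordinates, as OpenCV has them. Camera axes: x right, y down, z forward; pixel columns grow to the right and rows downward; lengths in m; the calibration is good to about 2 mm. A picture is of the moment at which its call begins.
- arm.finish_job(): hands the job in; it is judged then, once.
The state is a dict: "clock": time; "joint_positions": joint angles; "joint_velocities": joint speeds; "tau": joint torques, N m; "tool_pos": TCP position; "orientation": TCP orientation; "wrist_force": force on the tool from outside, world axes, zero at the start; "torque": the same for the moment, N m; "opening": finger opening in m; "grip_force": force on a finger pad.
Only numpy, scipy, OpenCV 4.12 (cv2) and the standard library are available. Lean on these libraries where they do the work, as an engineer would, in place of code of your own. Each camera call takes 0.05 s, during which the arm holds its last target. There are 200 camera calls.

### The job

Each of the four spare-part bins on the board has a hinged white tag that should lean towards its bin, disc face up, if the bin is full of stock, and away from its bin, bar face up, if the bin is empty or nearly so. With a fingertip, gently push over just the tags that are wrong, so that only the full bins show the disc, and do not tip the tags that are already right. Do not pinch anything, and leave the bins and the things around the board where they are.

Things in the scene. Friction and masses are not known exactly. Their poses are not given: they have to be found in the camera images.
- board: the stock board: fixed flat wooden slab 260 x 440 x 12 mm on the work surface, somewhere turned by up to 0.2 rad. Four grey bins stand side by side on it (100 mm apart along its y), in an order that changes. Origin: centre of its underside; x points from the tag side to the bin side.
- bin_a: grey plastic open bin, filled to the rim with rows of small steel plug-in modules: a FULL bin. Loose, 0.35 to 1.2 kg. Box 120 (x) x 85 (y) x 40 mm high, walls 4 mm (heaped stock reaches 55 mm up). Origin: centre of the box's underside; x points from tag to box, z up. A 5 mm thick foot, 76 mm wide, runs to x = -155 mm and carries the tag's hinge.
- tag_a_hinge (a point): middle of the hinge line of bin_a's tag: at x = -110 mm, y = 0, 40 mm above the underside in the bin's frame, the line running along the bin's y. Axes as the bin's. Two posts hold it, 12 x 6 mm, at y = +-34 mm, tops 6 mm above the hinge line.
- tag_a (a joint): hinge of bin_a's tag (rad). 0: leans 0.65 rad from upright away from the box, bar face up (reorder); 0.65: upright; 1.3: leans 0.65 rad towards the box, disc face up (full). Stops at 0 and 1.3. Free-swinging (30 g, slight friction): pushed past upright it falls to the other stop by itself within about a second.
- tag_a_edge (a point): middle of the free edge of bin_a's tag: white plate 50 mm wide, 4 mm thick, edge 65 mm from the hinge line; on one face a black disc 34 mm across, on the other a black bar 40 x 9 mm. Site z runs from hinge to edge. At a stop the edge is 52 mm above the hinge line and 39 mm to the side of it.
- bin_b: grey plastic open bin, filled to the rim with dark square fan units with pale round grilles: a FULL bin. Loose, 0.35 to 1.2 kg. Box 120 (x) x 85 (y) x 40 mm high, walls 4 mm (heaped stock reaches 55 mm up). Origin: centre of the box's underside; x points from tag to box, z up. A 5 mm thick foot, 76 mm wide, runs to x = -155 mm and carries the tag's hinge.
- tag_b_hinge (a point): middle of the hinge line of bin_b's tag: at x = -110 mm, y = 0, 40 mm above the underside in the bin's frame, the line running along the bin's y. Axes as the bin's. Two posts hold it, 12 x 6 mm, at y = +-34 mm, tops 6 mm above the hinge line.
- tag_b (a joint): hinge of bin_b's tag (rad). 0: leans 0.65 rad from upright away from the box, bar face up (reorder); 0.65: upright; 1.3: leans 0.65 rad towards the box, disc face up (full). Stops at 0 and 1.3. Free-swinging (30 g, slight friction): pushed past upright it falls to the other stop by itself within about a second.
- tag_b_edge (a point): middle of the free edge of bin_b's tag: white plate 50 mm wide, 4 mm thick, edge 65 mm from the hinge line; on one face a black disc 34 mm across, on the other a black bar 40 x 9 mm. Site z runs from hinge to edge. At a stop the edge is 52 mm above the hinge line and 39 mm to the side of it.
- bin_c: grey plastic open bin, bare inside: NOT full. Loose, 0.35 to 1.2 kg. Box 120 (x) x 85 (y) x 40 mm high, walls 4 mm (heaped stock reaches 55 mm up). Origin: centre of the box's underside; x points from tag to box, z up. A 5 mm thick foot, 76 mm wide, runs to x = -155 mm and carries the tag's hinge.
- tag_c_hinge (a point): middle of the hinge line of bin_c's tag: at x = -110 mm, y = 0, 40 mm above the underside in the bin's frame, the line running along the bin's y. Axes as the bin's. Two posts hold it, 12 x 6 mm, at y = +-34 mm, tops 6 mm above the hinge line.
- tag_c (a joint): hinge of bin_c's tag (rad). 0: leans 0.65 rad from upright away from the box, bar face up (reorder); 0.65: upright; 1.3: leans 0.65 rad towards the box, disc face up (full). Stops at 0 and 1.3. Free-swinging (30 g, slight friction): pushed past upright it falls to the other stop by itself within about a second.
- tag_c_edge (a point): middle of the free edge of bin_c's tag: white plate 50 mm wide, 4 mm thick, edge 65 mm from the hinge line; on one face a black disc 34 mm across, on the other a black bar 40 x 9 mm. Site z runs from hinge to edge. At a stop the edge is 52 mm above the hinge line and 39 mm to the side of it.
- bin_d: grey plastic open bin, with one small steel angle bracket left on its floor: NOT full. Loose, 0.35 to 1.2 kg. Box 120 (x) x 85 (y) x 40 mm high, walls 4 mm (heaped stock reaches 55 mm up). Origin: centre of the box's underside; x points from tag to box, z up. A 5 mm thick foot, 76 mm wide, runs to x = -155 mm and carries the tag's hinge.
- tag_d_hinge (a point): middle of the hinge line of bin_d's tag: at x = -110 mm, y = 0, 40 mm above the underside in the bin's frame, the line running along the bin's y. Axes as the bin's. Two posts hold it, 12 x 6 mm, at y = +-34 mm, tops 6 mm above the hinge line.
- tag_d (a joint): hinge of bin_d's tag (rad). 0: leans 0.65 rad from upright away from the box, bar face up (reorder); 0.65: upright; 1.3: leans 0.65 rad towards the box, disc face up (full). Stops at 0 and 1.3. Free-swinging (30 g, slight friction): pushed past upright it falls to the other stop by itself within about a second.
- tag_d_edge (a point): middle of the free edge of bin_d's tag: white plate 50 mm wide, 4 mm thick, edge 65 mm from the hinge line; on one face a black disc 34 mm across, on the other a black bar 40 x 9 mm. Site z runs from hinge to edge. At a stop the edge is 52 mm above the hinge line and 39 mm to the side of it.
- mug: white mug, 76 mm wide, 90 mm high, standing on the table to the left; bystander. Origin: centre of its underside.
- screwdriver: screwdriver lying on the table to the right of the board, under 40 mm high; bystander. Origin: on its underside.
- tape: roll of black tape, 84 mm across, 24 mm high, lying on the table to the left; bystander. Origin: centre of its underside.
Mind the look-alikes: they are no part of the job. Leave any pink look-alike of the bin_a alone. What is shaped like the bin_c but green is not meant.

How it is judged:
At the end, for the whole second after the job is handed in: The tags of the two full bins (bin_a, bin_b) lean towards their boxes (joint above 1.2 rad) and those of the other two (bin_c, bin_d) away (joint below 0.1 rad); every bin stands level within 20 mm of where it began (value of joint each of tag_a, tag_b above 1.2 rad and value of joint each of tag_c, tag_d below 0.1 rad and distance of each of bin_a, bin_b, bin_c, bin_d from where it was at the start of the episode below 0.02 m and angle between each of bin_a, bin_b, bin_c, bin_d's own z axis and vertical below 0.1 rad); the robot touches nothing.
It fails at once if a bin is shifted by more than 20 mm, or lifted 8 mm off the board (distance of any of bin_a, bin_b, bin_c, bin_d from where it was at the start of the episode above 0.02 m or height (world z) of any of bin_a, bin_b, bin_c, bin_d above 0.02 m).
It fails at once if the fingers pinch or press a tag or bin with more than 15 N (contact force between the fingers and bin_a above 15 N or contact force between the fingers and bin_b above 15 N or contact force between the fingers and bin_c above 15 N or contact force between the fingers and bin_d above 15 N).
It fails at once if a tag that was already right is tipped upright or over (value of joint tag_b below 0.65 rad or value of joint tag_d above 0.65 rad).
It fails at once if the mug, screwdriver or tape is moved by more than 20 mm (distance of any of mug, screwdriver, tape from where it was at the start of the episode above 0.02 m).
It also fails if it takes over 48 s, if anything falls off the work surface, if the arm or the gripper's body presses on something with over 40 N, if the wrist force passes 120 N, or if a joint passes its speed limit or range.

## Working session

There is one attempt and no reset: what is moved stays moved. The work goes in short steps, Python scripts to look and compute and a tool call to move; the robot and the scene stay as the last step left them, time stands still between calls to the robot, and variables do not carry over. Pictures are saved under pics/ and viewed, at most 10 in all, crops included, and the job is handed in when it is done.

Besides the shell and the picture viewer there is one more tool, called after "Request:" in YAML: its name, and indented under it one key for each argument. servo_tool: Moves the arm, as the interface text tells. Its arguments: {"type":"object","properties":{"plan":{"type":"array","items":{"type":"object","properties":{"slide":{"type":"array","items":{"type":"number"}},"twist":{"type":"number"},"jaw":{"type":"number"}}}},"grip_force":{"type":"number"}},"required":["plan"]}

```bash
mkdir -p pics; cat > h.py <<'E'
import numpy as np, cv2
from station import arm, snapshot
def cam(s):
    R=cv2.Rodrigues(np.array(s["rvec"],float))[0]; return R,np.array(s["tvec"],float)
def slopes(s,u,v):
    x=(np.asarray(u,float)-s["cx"])/s["fx"]; y=(np.asarray(v,float)-s["cy"])/s["fy"]
    a,b=x,y
    for _ in range(20):
        f=1+s["k1"]*(a*a+b*b); a,b=x/f,y/f
    return a,b
def cloud(s):
    v,u=np.mgrid[:480,:640]; a,b=slopes(s,u,v); z=s["range_z"]
    R,t=cam(s); P=np.stack([a*z,b*z,z],-1); return (P-t)@R
def plane(s,u,v,h):
    a,b=slopes(s,u,v); R,t=cam(s); d=R.T@np.array([a,b,1.]); c=-R.T@t
    return c+d*(h-c[2])/d[2]
E
python3 - <<'E'
from h import *
print(arm.observe())
for n in("top","side"):
    s=snapshot(n); cv2.imwrite(f"pics/{n}0.png",s["color"][...,::-1]); R,t=cam(s); print(n,-R.T@t,R[2],s["k1"],s["fx"]); np.save(f"pics/{n}0.npy",s,allow_pickle=True)
E
```

```text
{'clock': 0.0, 'joint_positions': array([-1.24395478,  0.39922012,  0.04500581,  1.5378611 , -0.01866074,
        1.20686335, -0.05068569]), 'joint_velocities': array([ 0.00077529,  0.00146007,  0.00041728,  0.00166407,  0.00064551,
        0.00157855, -0.00030079]), 'tau': array([ 1.90320156e-05, -4.75108552e+01,  1.36452254e+00, -2.54231679e+01,
        1.15854797e-02,  9.15103272e-03, -1.10003057e-06]), 'tool_pos': array([0.26822832, 0.59140191, 0.23025312]), 'orientation': array([-6.63558822e-01, -3.07045902e+00,  3.00862248e-03]), 'wrist_force': array([ 0.11531671, -0.4661204 , -0.01756557]), 'torque': array([ 0.01986098, -0.00763538,  0.03193265]), 'grip_force': 0.0, 'opening': 0.08548167721838236}
top [ 0.29620093 -0.00546472  1.28456848] [ 0.16501904  0.02244853 -0.98603488] 0.042925921385429 509.7285024793231
side [ 0.1829603  -0.87278051  1.09454902] [ 0.22547625  0.64263408 -0.73224442] -0.014353103498831333 501.1115613182379
```

View pics/top0.png

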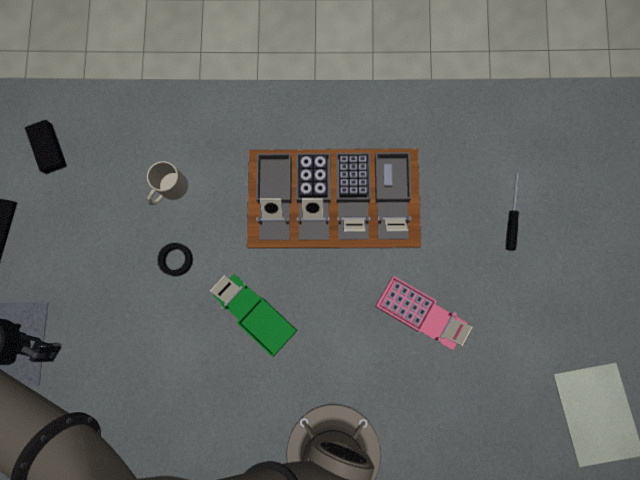

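View pics/side0.png

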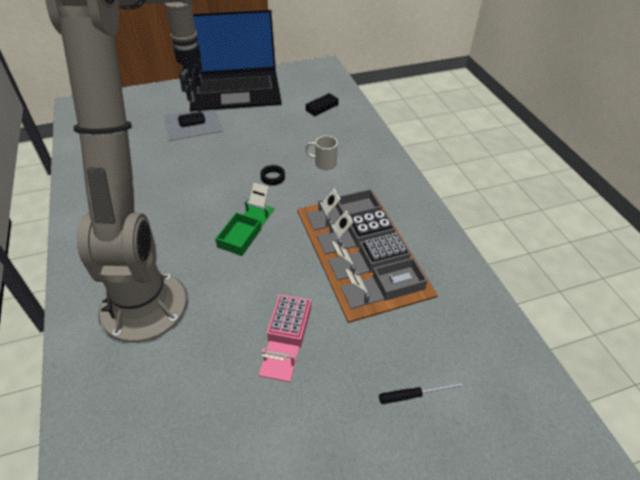

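The top view shows, left to right: the bare bin (c) at (275,177) with its disc tag at (271,209), which is wrong. The fan bin (b) at (313,175) has its disc at (312,209), right. The module bin (a) at (354,175) has its bar at (354,226), wrong. The bracket bin (d) at (393,175) has its bar at (396,226), right. The side view agrees, so I need to push tag_c away from its box and tag_a towards its box.

```bash
python3 - <<'E'
from h import *
s=np.load("pics/top0.npy",allow_pickle=True).item()
P=cloud(s); c=s["color"].astype(int)
hsv=cv2.cvtColor(s["color"],cv2.COLOR_RGB2HSV)
m=(hsv[...,1]>90)&(hsv[...,0]<18)&(hsv[...,2]>60); m[:140]=0;m[260:]=0;m[:,:235]=0;m[:,430:]=0
cn=max(cv2.findContours(cv2.morphologyEx(m.astype(np.uint8),cv2.MORPH_CLOSE,np.ones((41,41))),0,2)[0],key=cv2.contourArea)
q=cv2.boxPoints(cv2.minAreaRect(cn)); W=np.array([plane(s,*p,0.012) for p in q]); print("board",q.round(),W.round(4),"sides",[np.linalg.norm(W[i]-W[i-1]).round(3) for i in range(4)],W.mean(0).round(4))
# white tags
w=(hsv[...,1]<45)&(hsv[...,2]>150); w[:192]=0;w[242:]=0;w[:,:250]=0;w[:,418:]=0
n,l,st,ce=cv2.connectedComponentsWithStats(w.astype(np.uint8))
for i in range(1,n):
    if st[i,4]<60: continue
    p=P[l==i]; p=p[p[:,2]>0.03]
    r=cv2.minAreaRect(np.argwhere(l==i)[:,::-1].astype(np.float32))
    print(st[i],r,"mean",p.mean(0).round(4),"z",np.percentile(p[:,2],[5,50,95]).round(3),"x",np.percentile(p[:,0],[3,97]).round(3),"y",np.percentile(p[:,1],[3,97]).round(3))
E
```

```text
board [[247. 149.]
 [420. 149.]
 [420. 247.]
 [247. 247.]] [[ 0.7493  0.2312  0.012 ]
 [ 0.7495 -0.219   0.012 ]
 [ 0.4925 -0.2136  0.012 ]
 [ 0.4903  0.2227  0.012 ]] sides [np.float64(0.259), np.float64(0.45), np.float64(0.257), np.float64(0.436)] [0.6204 0.0053 0.012 ]
[345 219  19   5  70] ((354.0, 221.0), (4.0, 18.0), 90.0) mean [ 0.5485 -0.0471  0.0647] z [0.056 0.065 0.072] x [0.544 0.555] y [-0.068 -0.024]
[385 219  20   5  77] ((394.5, 221.0), (4.0, 19.0), 90.0) mean [ 0.5485 -0.1451  0.0677] z [0.06  0.068 0.077] x [0.543 0.554] y [-0.166 -0.123]
[344 225  21   6  88] ((354.0, 227.5), (5.0, 20.0), 90.0) mean [ 0.5205 -0.0449  0.1113] z [0.089 0.099 0.106] x [0.517 0.531] y [-0.068 -0.022]
[386 226  22   5 101] ((396.5, 228.0), (21.0, 4.0), 0.0) mean [ 0.5246 -0.1448  0.0972] z [0.087 0.097 0.106] x [0.518 0.531] y [-0.167 -0.123]
```

```bash
python3 - <<'E'
from h import *
s=np.load("pics/top0.npy",allow_pickle=True).item()
P=cloud(s); hsv=cv2.cvtColor(s["color"],cv2.COLOR_RGB2HSV)
print(hsv[201,265],hsv[216,265])
w=(hsv[...,2]>110)&(hsv[...,1]<90)&(P[...,2]>0.045)&(P[...,2]<0.12); w[:194]=0;w[242:]=0;w[:,:250]=0;w[:,418:]=0
n,l,st,ce=cv2.connectedComponentsWithStats(w.astype(np.uint8))
for i in range(1,n):
    if st[i,4]<60: continue
    p=P[l==i]; A=np.c_[p[:,:2],np.ones(len(p))]
    top=p[p[:,2]>0.085]
    print(st[i],"mean",p.mean(0).round(4),"z",np.percentile(p[:,2],[2,98]).round(3),"x",np.percentile(p[:,0],[2,98]).round(3),"y",np.percentile(p[:,1],[3,97]).round(3))
# bin wall / board left & right edges by row for yaw
m=(hsv[...,1]>90)&(hsv[...,0]<18)
for u in (251,295,334,373,416):
    v=np.where(m[235:260,u])[0]; v=235+v.max() if len(v) else 0
    print(u,v,plane(s,u,v+.5,0.012).round(4))
s=np.load("pics/side0.npy",allow_pickle=True).item(); P=cloud(s)
b=(P[...,2]>0.09)&(P[...,2]<.125)&(P[...,0]>.47)&(P[...,0]<.62)&(abs(P[...,1])<.24)
n,l,st,ce=cv2.connectedComponentsWithStats(b.astype(np.uint8))
for i in range(1,n):
    if st[i,4]>15:
        p=P[l==i]; print("side",p.mean(0).round(4),p.min(0).round(3),p.max(0).round(3))
E
```

```text
[ 24  28 136] [ 22  29 133]
[260 198  25  23 322] mean [0.5732 0.1553 0.08  ] z [0.054 0.107] x [0.553 0.595] y [0.131 0.179]
[301 198  24  22 323] mean [0.5742 0.0553 0.077 ] z [0.051 0.107] x [0.554 0.609] y [0.031 0.079]
[382 217  26  15 283] mean [ 0.5384 -0.1446  0.0801] z [0.054 0.106] x [0.516 0.56 ] y [-0.168 -0.121]
[341 218  25  14 262] mean [ 0.5366 -0.045   0.0801] z [0.053 0.106] x [0.516 0.557] y [-0.069 -0.022]
251 247 [0.4891 0.2125 0.012 ]
295 247 [0.4896 0.101  0.012 ]
334 247 [0.4901 0.0024 0.012 ]
373 247 [ 0.4906 -0.0959  0.012 ]
416 246 [ 0.4937 -0.2037  0.012 ]
side [0.586  0.1516 0.0989] [0.577 0.124 0.09 ] [0.595 0.178 0.109]
side [0.5871 0.052  0.099 ] [0.578 0.027 0.09 ] [0.596 0.079 0.109]
side [ 0.5223 -0.0497  0.1   ] [ 0.515 -0.074  0.09 ] [ 0.532 -0.022  0.109]
side [ 0.5233 -0.1502  0.0999] [ 0.517 -0.173  0.09 ] [ 0.534 -0.12   0.108]
```

Measured: the edge of tag_c is at (0.594, 0.154, 0.106) and that of tag_a at (0.517, −0.047, 0.106). The hinge line is at x≈0.556 and yaw is about 0. The heights match the expected 0.104 m. First I'll shut the fingers and square the tool.

Request:
servo_tool:
  plan:
    - {"slide": [0, 0, 0], "twist": -1, "jaw": 0}
    - {"slide": [0, 0, 0], "twist": -1, "jaw": 0}
    - {"slide": [0, 0, 0], "twist": -1, "jaw": 0}
    - {"slide": [0, 0, 0], "twist": -1, "jaw": 0}
    - {"slide": [-0.5, -0.6, 0], "twist": 0, "jaw": 0}
    - {"slide": [-0.5, -0.6, 0], "twist": 0, "jaw": 0}
    - {"slide": [-0.5, -0.6, 0], "twist": 0, "jaw": 0}
    - {"slide": [-0.5, -0.6, 0], "twist": 0, "jaw": 0}

```text
clock: 0.77
tool_pos: [0.3483, 0.494, 0.2307]
orientation: [-0.01, -3.141, 0.001]
wrist_force: [0.7, -0.5, 0.4]
opening: -0.0001
grip_force: 0.0
```

Request:
servo_tool:
  plan:
    - {"slide": [-0.5, -0.6, 0], "twist": 0, "jaw": 0}
    - {"slide": [-0.5, -0.6, 0], "twist": 0, "jaw": 0}
    - {"slide": [-0.5, -0.6, 0], "twist": 0, "jaw": 0}
    - {"slide": [-0.5, -0.6, 0], "twist": 0, "jaw": 0}
    - {"slide": [-0.5, -0.6, 0], "twist": 0, "jaw": 0}
    - {"slide": [-0.5, -0.6, 0], "twist": 0, "jaw": 0}
    - {"slide": [-0.5, -0.6, 0], "twist": 0, "jaw": 0}
    - {"slide": [-0.5, -0.6, 0], "twist": 0, "jaw": 0}

```text
clock: 1.43
tool_pos: [0.5069, 0.3009, 0.2309]
orientation: [-0.011, -3.141, 0.001]
wrist_force: [0.2, 0.5, -0.6]
opening: -0.0
grip_force: 0.0
```

Request:
servo_tool:
  plan:
    - {"slide": [-0.45, -0.53, 0], "twist": 0, "jaw": 0}
    - {"slide": [-0.45, -0.53, 0], "twist": 0, "jaw": 0}
    - {"slide": [-0.45, -0.53, 0], "twist": 0, "jaw": 0}
    - {"slide": [-0.45, -0.53, 0], "twist": 0, "jaw": 0}
    - {"slide": [-0.45, -0.53, 0], "twist": 0, "jaw": 0}
    - {"slide": [-0.45, -0.53, 0], "twist": 0, "jaw": 0}
    - {"slide": [-0.45, -0.5, 0], "twist": 0, "jaw": 0}
    - {"slide": [0, 0, 0], "twist": 0, "jaw": 0}

```text
clock: 2.1
tool_pos: [0.6346, 0.1467, 0.2307]
orientation: [0.025, 3.14, -0.008]
wrist_force: [0.6, -1.5, -0.4]
opening: -0.0
grip_force: 0.0
```

Request:
servo_tool:
  plan:
    - {"slide": [0, 0, 0.5], "twist": 0, "jaw": 0}
    - {"slide": [0, 0, 0.5], "twist": 0, "jaw": 0}
    - {"slide": [0, 0, 0.5], "twist": 0, "jaw": 0}
    - {"slide": [0, 0, 0.5], "twist": 0, "jaw": 0}
    - {"slide": [0, 0, 0.5], "twist": 0, "jaw": 0}
    - {"slide": [0, 0, 0.5], "twist": 0, "jaw": 0}
    - {"slide": [0, 0, 0.4], "twist": 0, "jaw": 0}
    - {"slide": [0, 0, 0], "twist": 0, "jaw": 0}

```text
clock: 2.77
tool_pos: [0.628, 0.1541, 0.091]
orientation: [-0.01, -3.134, 0.003]
wrist_force: [0.3, -0.3, -0.3]
opening: -0.0002
grip_force: 0.0
```

Request:
servo_tool:
  plan:
    - {"slide": [0.2, 0, 0], "twist": 0, "jaw": 0}
    - {"slide": [0.2, 0, 0], "twist": 0, "jaw": 0}
    - {"slide": [0.15, 0, 0], "twist": 0, "jaw": 0}
    - {"slide": [0.15, 0, 0], "twist": 0, "jaw": 0}
    - {"slide": [0.15, 0, 0], "twist": 0, "jaw": 0}
    - {"slide": [0.15, 0, 0], "twist": 0, "jaw": 0}
    - {"slide": [0.15, 0, 0], "twist": 0, "jaw": 0}
    - {"slide": [0.15, 0, 0], "twist": 0, "jaw": 0}

```text
clock: 3.43
tool_pos: [0.5789, 0.1547, 0.0956]
orientation: [0.011, 3.141, 0.0]
wrist_force: [-0.5, 0.3, -0.3]
opening: 0.0003
grip_force: 0.0
```

Request:
servo_tool:
  plan:
    - {"slide": [0.15, 0, 0], "twist": 0, "jaw": 0}
    - {"slide": [0.15, 0, 0], "twist": 0, "jaw": 0}
    - {"slide": [0.15, 0, 0], "twist": 0, "jaw": 0}
    - {"slide": [0.15, 0, 0], "twist": 0, "jaw": 0}
    - {"slide": [0.15, 0, 0], "twist": 0, "jaw": 0}
    - {"slide": [0, 0, 0], "twist": 0, "jaw": 0}
    - {"slide": [0, 0, 0], "twist": 0, "jaw": 0}
    - {"slide": [0, 0, 0], "twist": 0, "jaw": 0}

```text
clock: 4.1
tool_pos: [0.5498, 0.155, 0.0954]
orientation: [0.011, 3.141, 0.0]
wrist_force: [-0.1, -0.1, -1.0]
opening: -0.0001
grip_force: 0.0
```

Request:
servo_tool:
  plan:
    - {"slide": [-0.3, 0, 0], "twist": 0, "jaw": 0}
    - {"slide": [-0.3, 0, 0], "twist": 0, "jaw": 0}
    - {"slide": [0, 0, -0.5], "twist": 0, "jaw": 0}
    - {"slide": [0, 0, -0.5], "twist": 0, "jaw": 0}
    - {"slide": [0, 0, -0.5], "twist": 0, "jaw": 0}
    - {"slide": [0, 0, -0.5], "twist": 0, "jaw": 0}
    - {"slide": [0, 0, -0.5], "twist": 0, "jaw": 0}
    - {"slide": [0, 0, 0], "twist": 0, "jaw": 0}

```text
clock: 4.77
tool_pos: [0.5767, 0.1553, 0.1998]
orientation: [0.012, 3.133, 0.005]
wrist_force: [0.9, -0.2, -0.2]
opening: 0.0005
grip_force: 0.0
```

Request:
servo_tool:
  plan:
    - {"slide": [0.34, -0.72, 0], "twist": 0, "jaw": 0}
    - {"slide": [0.34, -0.72, 0], "twist": 0, "jaw": 0}
    - {"slide": [0.34, -0.72, 0], "twist": 0, "jaw": 0}
    - {"slide": [0.34, -0.72, 0], "twist": 0, "jaw": 0}
    - {"slide": [0.34, -0.72, 0], "twist": 0, "jaw": 0}
    - {"slide": [0.34, -0.72, 0], "twist": 0, "jaw": 0}
    - {"slide": [0.34, -0.72, 0], "twist": 0, "jaw": 0}
    - {"slide": [0, 0, 0], "twist": 0, "jaw": 0}

```text
clock: 5.43
tool_pos: [0.4736, -0.0532, 0.1946]
orientation: [-0.026, -3.139, 0.004]
wrist_force: [0.3, 0.4, 0.2]
opening: 0.0
grip_force: 0.0
```

Request:
servo_tool:
  plan:
    - {"slide": [0, 0, 0], "twist": 0, "jaw": 0}
    - {"slide": [0, 0, 0.5], "twist": 0, "jaw": 0}
    - {"slide": [0, 0, 0.5], "twist": 0, "jaw": 0}
    - {"slide": [0, 0, 0.5], "twist": 0, "jaw": 0}
    - {"slide": [0, 0, 0.5], "twist": 0, "jaw": 0}
    - {"slide": [0, 0, 0.5], "twist": 0, "jaw": 0}
    - {"slide": [0, 0, 0], "twist": 0, "jaw": 0}
    - {"slide": [0, 0, 0], "twist": 0, "jaw": 0}

```text
clock: 6.1
tool_pos: [0.4766, -0.0452, 0.0944]
orientation: [-0.008, -3.139, 0.0]
wrist_force: [0.3, 0.3, 0.2]
opening: -0.0001
grip_force: 0.0
```

```bash
python3 - <<'E'
from h import *
s=snapshot("side"); cv2.imwrite("pics/side1.png",cv2.resize(s["color"][170:330,230:450,::-1],None,fx=3,fy=3)); print(arm.observe()["tool_pos"])
E
```

```text
[ 0.47759488 -0.04547332  0.09546633]
```

View pics/side1.png

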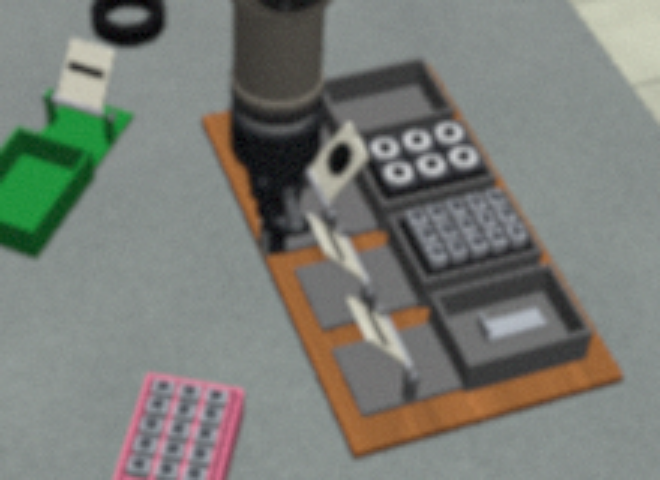

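The crop shows the fingertip at (275,240) on the robot's side of tag_a at (335,245). Tag_b's disc, at (340,155), is untouched, and tag_c is no longer in its disc position. Now I'll push tag_a.

Request:
servo_tool:
  plan:
    - {"slide": [-0.2, 0, 0], "twist": 0, "jaw": 0}
    - {"slide": [-0.2, 0, 0], "twist": 0, "jaw": 0}
    - {"slide": [-0.15, 0, 0], "twist": 0, "jaw": 0}
    - {"slide": [-0.15, 0, 0], "twist": 0, "jaw": 0}
    - {"slide": [-0.15, 0, 0], "twist": 0, "jaw": 0}
    - {"slide": [-0.15, 0, 0], "twist": 0, "jaw": 0}
    - {"slide": [-0.15, 0, 0], "twist": 0, "jaw": 0}
    - {"slide": [-0.15, 0, 0], "twist": 0, "jaw": 0}

```text
clock: 6.82
tool_pos: [0.5295, -0.0466, 0.0953]
orientation: [0.011, 3.141, 0.0]
wrist_force: [0.8, -0.2, 0.1]
opening: -0.0001
grip_force: 0.0
```

Request:
servo_tool:
  plan:
    - {"slide": [-0.15, 0, 0], "twist": 0, "jaw": 0}
    - {"slide": [-0.15, 0, 0], "twist": 0, "jaw": 0}
    - {"slide": [-0.15, 0, 0], "twist": 0, "jaw": 0}
    - {"slide": [-0.15, 0, 0], "twist": 0, "jaw": 0}
    - {"slide": [-0.15, 0, 0], "twist": 0, "jaw": 0}
    - {"slide": [0, 0, 0], "twist": 0, "jaw": 0}
    - {"slide": [0, 0, 0], "twist": 0, "jaw": 0}
    - {"slide": [0, 0, 0], "twist": 0, "jaw": 0}

```text
clock: 7.48
tool_pos: [0.5586, -0.0468, 0.0952]
orientation: [-0.011, -3.141, -0.0]
wrist_force: [-0.3, -0.3, -0.6]
opening: 0.0001
grip_force: 0.0
```

Request:
servo_tool:
  plan:
    - {"slide": [0.3, 0, 0], "twist": 0, "jaw": 0}
    - {"slide": [0.3, 0, 0], "twist": 0, "jaw": 0}
    - {"slide": [0.2, 0, -0.5], "twist": 0, "jaw": 0}
    - {"slide": [0.2, 0, -0.5], "twist": 0, "jaw": 0}
    - {"slide": [0.2, 0, -0.5], "twist": 0, "jaw": 0}
    - {"slide": [0.2, 0, -0.5], "twist": 0, "jaw": 0}
    - {"slide": [0.2, 0, -0.8], "twist": 0, "jaw": 0}
    - {"slide": [0.3, 0, -0.9], "twist": 0, "jaw": 0}

```text
clock: 8.15
tool_pos: [0.4812, -0.0462, 0.2433]
orientation: [-0.011, -3.139, 0.0]
wrist_force: [0.8, 0.6, -0.2]
opening: 0.0
grip_force: 0.0
```

Request:
servo_tool:
  plan:
    - {"slide": [0, 0.8, -0.2], "twist": 0, "jaw": 0}
    - {"slide": [0, 0.8, 0], "twist": 0, "jaw": 0}
    - {"slide": [0, 0.8, 0], "twist": 0, "jaw": 0}
    - {"slide": [0, 0.8, 0], "twist": 0, "jaw": 0}
    - {"slide": [0, 0.8, 0], "twist": 0, "jaw": 0}
    - {"slide": [0, 0.8, 0], "twist": 0, "jaw": 0}
    - {"slide": [0, 0.8, 0], "twist": 0, "jaw": 0}
    - {"slide": [0, 0.8, 0], "twist": 0, "jaw": 0}

```text
clock: 8.82
tool_pos: [0.484, 0.2109, 0.2514]
orientation: [-0.011, -3.141, -0.0]
wrist_force: [1.3, -0.5, 0.3]
opening: -0.0
grip_force: 0.0
```

```bash
python3 - <<'E'
from h import *
s=snapshot("top"); cv2.imwrite("pics/top1.png",s["color"][...,::-1]); P=cloud(s)
hsv=cv2.cvtColor(s["color"],cv2.COLOR_RGB2HSV)
b=(hsv[...,2]>110)&(hsv[...,1]<90)&(P[...,2]>0.05)&(P[...,2]<.12); b[:194]=0;b[242:]=0;b[:,:250]=0;b[:,418:]=0
n,l,st,ce=cv2.connectedComponentsWithStats(b.astype(np.uint8))
for i in range(1,n):
    if st[i,4]>60:
        p=P[l==i]; print(p.mean(0).round(3),np.percentile(p,[2,98],axis=0).round(3).tolist())
E
```

```text
[ 0.574 -0.045  0.079] [[0.554, -0.069, 0.053], [0.598, -0.021, 0.106]]
[0.574 0.055 0.077] [[0.554, 0.031, 0.053], [0.608, 0.08, 0.107]]
[ 0.538 -0.144  0.081] [[0.516, -0.169, 0.055], [0.56, -0.12, 0.106]]
[0.536 0.155 0.079] [[0.514, 0.13, 0.053], [0.557, 0.179, 0.107]]
```

View pics/top1.png

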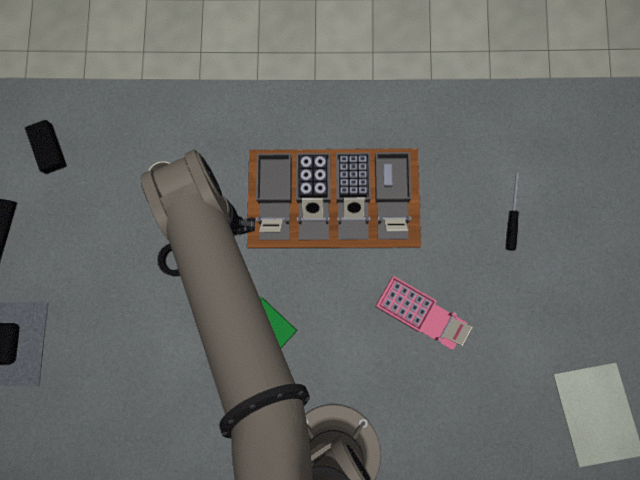

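All four tags are now right. The discs at (312,209) and (354,209) are on the full bins b and a. The bars at (271,226) and (396,226) are on c and d. The bins haven't moved and the arm is clear.

```bash
python3 -c "
from station import arm
print(arm.finish_job())"
```

```text
the job is handed in; nothing more can be done
None
```

I pushed over only the tags of bin_c (to bar) and bin_a (to disc), left the other two alone, and handed the job in; the last picture shows all four tags right and the bins in place.

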